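# Lock the roll dispenser's end cheek

### The arm

A 7-joint arm with a two-finger parallel gripper is mounted at the origin on the work surface. World frame = base frame: x ahead of the robot, y to its left, z up, the work surface at z = 0. Lengths are in m, angles in rad, forces in N, time in s.
With the tool pointing down it reaches from about 0.4 to 0.85 m from the base axis. Payload 10.4 kg.
Tool frame: the origin (TCP) lies between the finger pads; the fingertips stand ahead of it and the grasp point (between the pads) lies 3 mm ahead of it (r.tips_ahead is the z of the fingertips in the tool frame, in m); z points along the fingers, y is the line along which they close (so a half turn about z gives the same grasp; the last joint's range is limited). The gripper opens to 87 mm and grips with 3 to 60 N. Pads are 19 mm wide; open, the fingers measure 117 mm over their backs; the gripper's body (75 mm by 190 mm) begins 51 mm behind the grasp point.
Start: joints at [1.222, 0.332, -0.065, 1.46, 0.022, 1.35, -0.088], TCP at [0.2, -0.592, 0.245] pointing down, gripper open.
Joint ranges: [-2.6, 2.6], [-0.5, 2.12], [-1.47, 1.34], [0.16, 2.42], [-1.27, 4.41], [0.06, 2.06], [-2.6, 2.6]. Speed limits (rad/s): [2.22, 2.22, 2.79, 2.79, 3.14, 3.14, 3.14].

### API

Orientations are given as a unit quaternion [x, y, z, w].
In Python, from bench import telemetry, camera, get_calibration, r gives the robot as it stands.
- The arm moves only by the tool drive_tool, never from a script. Its argument "series" is one flat list of numbers, 7 for each row, row after row: the turn, a rotation vector about the tool's x, y, z in units of 5 degrees (1.0 is 5 degrees), then the shift along the tool's x, y, z in units of 40 mm (1.0 is 40 mm), then the opening, from -1 (shut) to 1 (fully open). A call has 1 to 10 rows; each row is the pose to reach, as a shift and turn from the pose commanded when the call began, along the tool's axes at that moment; what a row does not reach only later rows make up. A row lasts 1/12 s, in which the tool goes at most 41.7 mm and 7.16 degrees, less where a joint would pass 70% of its speed; a pose out of reach is approached as far as the arm can. A call with a gripper value outside its range is refused whole. The fingers move at their own pace and stop on an object; "grip_force" is the grip in N (left out, the last holds). Time passes only in rows, so rows that repeat a pose let the fingers close. It gives the time, the measured TCP pose, the force, the opening and the grip force at its end, in the units of the state.
- telemetry.read_state(): the state, without advancing time (a new reading comes with each control period).
- camera(name): name is "scene" or "top"; returns the picture (384x512x3 uint8, red, green, blue); there is no depth.
- get_calibration(name): a dict with "fovy" (degrees; the focal length in pixels is half the picture's height over the tangent of half this angle, whatever the lens; pixels are square), "cx", "cy" (the principal point, pixels), "xyz" and "rotation" of the camera in the world. Camera axes: x right, y up, looking along -z (the intrinsics and any distortion apply to the point x, -y, -z); pixel columns grow to the right and rows downward; lengths in m; the calibration is good to about 2 mm. A picture is of the moment at which its call begins. get_calibration takes no time and is no camera call.
- r.close_job(): hands the job in; it is judged then, once.
The state is a dict: "time": time; "joint_positions": joint angles; "joint_vel": joint speeds; "joint_torque": joint torques, N m; "ee_pos": TCP position; "eef_rot": TCP orientation; "ft_force": force on the tool from outside, world axes, zero at the start; "torque": the same for the moment, N m; "width": finger opening in m; "grip_force": force on a finger pad.
Only numpy, scipy, OpenCV 4.12 (cv2) and the standard library are available. Lean on these libraries where they do the work, as an engineer would, in place of code of your own. Each camera call takes 0.05 s, during which the arm holds its last target. There are 200 camera calls.

### The job

The end cheek of the tape-roll dispenser is slid open. With your fingertips, push its orange knob along the long slot until the cheek is up against the roll, then push the knob round the corner and fully home into the short side slot, so that the cheek is locked. Only push the knob, gently: do not pinch it or pull it up, leave the jar, the marker and the squeegee where they are, and finish with the hand clear.

Things in the scene. Friction and masses are not known exactly. Their poses are not given: they have to be found in the camera images.
- dispenser: Fixed tape-roll dispenser, placed and turned differently each time. Origin on the table; its z is up. In its frame the grey deck spans x -90 to 125, y -220 to 135 mm, 20 mm thick. The cream roll (diameter 80) lies along y, axis at x 70, height 66, y -202 to -53, between a fixed steel cheek and the sliding one (discs of diameter 84, tops 108 mm above the table).
- corner (a point): Where the knob's axis stands at the corner of the L: (-50, 0, 38) mm in the dispenser's frame, on the upper face of an aluminium plate (x -80 to 20, y -30 to 125, 38 mm above the table). Its L-shaped slot, 18 mm wide, has a long leg along y at x -50 and a short leg along x at y 0. Axes as the dispenser's.
- slot_end (a point): Point on the slot's centre line, on the plate's upper face, where the knob's axis stands when home at the end of the short leg: (-15, 0, 38) mm in the dispenser's frame, 35 mm from the corner along the dispenser's +x.
- knob_mid (a point): Centre of the orange upright cylindrical knob: diameter 26, height 38 mm, top 88 mm above the table, on a 12 mm pin that runs in the slot with 3 mm play on the inner side. Moves with the sliding cheek along the dispenser's -y (long leg), then alone along +x (short leg); stays where left. Pushing takes 2 to 4 N.
- cheek (a joint): Travel of the sliding steel cheek and the knob along the dispenser's -y, m: 0 fully open, 0.09 against the roll, with the knob at the corner. The pin can enter the short leg only beyond about 0.087.
- latch (a joint): Travel of the knob along the short leg, the dispenser's +x, m: 0 in the long leg, 0.035 fully home (locked).
- pull (a joint): Height to which the knob is pulled up against its spring, m: 0 at rest, at most 0.015. It is not to be pulled up.
- jar_mid (a point): Bystander: centre of an amber glass jar with a black lid, diameter 54 mm, 65 mm high, standing loose beside the dispenser.
- marker: Bystander: red and white marker pen, 130 mm long and 17 mm thick, lying loose in front of the dispenser along its own x; origin under its middle, on the table.
- squeegee: Bystander: white plastic squeegee card 75 x 100 x 6 mm, lying loose in front of the dispenser; origin under its centre, on the table.

How it is judged:
By the outcome, as a careful person would: the job done as asked, in the order asked, and still so for the second after the job is handed in, with the robot touching nothing.
It also fails if it takes over 48 s, if anything falls off the work surface, if the arm or the gripper's body presses on something with over 40 N, if the wrist force passes 120 N, or if a joint passes its speed limit or range.

## Working session

There is one attempt and no reset: what is moved stays moved. The work goes in short steps, Python scripts to look and compute and a tool call to move; the robot and the scene stay as the last step left them, time stands still between calls to the robot, and variables do not carry over. Pictures are saved under pics/ and viewed, at most 10 in all, crops included, and the job is handed in when it is done.

Besides the shell and the picture viewer there is one more tool, called after "Emit:" by a JSON object that holds its "op" and its "data". drive_tool: Moves the arm, as the interface text tells. Its arguments: {"type":"object","properties":{"series":{"type":"array"},"grip_force":{"type":"number"}},"required":["series"]}

```bash
mkdir -p pics; python3 - <<'E'
from bench import telemetry, camera, get_calibration, r
import cv2
for n in("scene","top"):
    im=camera(n); cv2.imwrite(f"pics/{n}0.png",im[:,:,::-1]); print(n,get_calibration(n))
print(telemetry.read_state(), r.tips_ahead)
E
```

```text
scene {'fovy': 42.86030882358976, 'cx': 250.0280813738602, 'cy': 193.31681842245106, 'xyz': array([1.26850348, 0.29601835, 0.68088378]), 'rotation': array([0.24922602, 0.36167332, 0.7359109 , 0.51528045])}
top {'fovy': 42.46939451505577, 'cx': 258.4237807835656, 'cy': 191.20434240967901, 'xyz': array([0.31512306, 0.02690102, 1.15567527]), 'rotation': array([ 0.08294874, -0.07643221, -0.67040536,  0.73337186])}
{'time': 0.1, 'joint_positions': array([ 1.2223916 ,  0.33281321, -0.06468819,  1.46081918,  0.02164464,
        1.34990609, -0.08849782]), 'joint_vel': array([ 0.00150022, -0.00050102,  0.00073516, -0.00173257,  0.0007481 ,
       -0.00049512,  0.00113167]), 'joint_torque': array([ 2.61417743e-03, -6.24545217e+01,  2.58301408e-02, -3.90718853e+01,
       -6.11726311e-02,  3.66338622e-02,  1.75604828e-05]), 'ee_pos': array([ 0.19992579, -0.5918408 ,  0.24384885]), 'eef_rot': array([ 9.86758974e-01,  1.62192282e-01, -1.51560492e-04, -6.06086832e-04]), 'ft_force': array([-0.52360162, -0.7884445 , -0.51723861]), 'torque': array([-0.01576243, -0.01461877, -0.0128718 ]), 'grip_force': 0.0, 'width': 0.08702536878143867} 0.022
```

View pics/scene0.png

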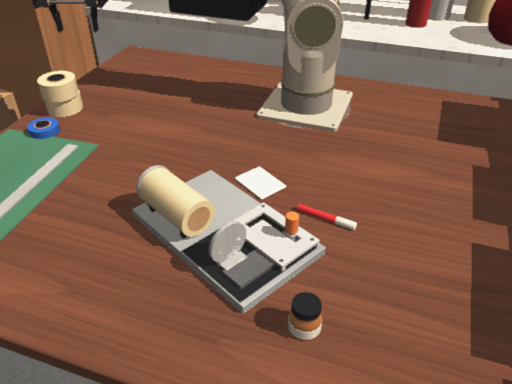

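View pics/top0.png

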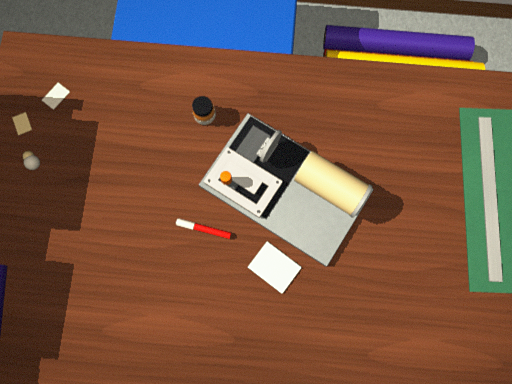

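The scene view shows the knob at (292,222) and the jar, marker and squeegee standing around the dispenser. In the top view the knob is at (226,177), at the open end of the slot. The deck corners are near (248,114), (372,186), (330,265) and (199,184).

```bash
cat > h.py <<'E'
import numpy as np, cv2
from bench import telemetry, camera, get_calibration, r
from scipy.spatial.transform import Rotation as R
def ray(n,uv):
    c=get_calibration(n); f=192/np.tan(np.radians(c['fovy']/2)); uv=np.atleast_2d(uv).astype(float)
    d=np.c_[(uv[:,0]-c['cx'])/f,-(uv[:,1]-c['cy'])/f,-np.ones(len(uv))]
    return c['xyz'],R.from_quat(c['rotation']).apply(d)
def plane(n,uv,z):
    o,d=ray(n,uv); return (o+d*((z-o[2])/d[:,2])[:,None])
def proj(n,P):
    c=get_calibration(n); f=192/np.tan(np.radians(c['fovy']/2))
    q=R.from_quat(c['rotation']).inv().apply(np.atleast_2d(P)-c['xyz'])
    return np.c_[c['cx']+f*q[:,0]/-q[:,2],c['cy']-f*q[:,1]/-q[:,2]]
def orange(im,box):
    h=cv2.cvtColor(im,cv2.COLOR_RGB2HSV); m=cv2.inRange(h,(5,190,120),(16,255,255))
    x0,y0,x1,y1=box; k=np.zeros_like(m); k[y0:y1,x0:x1]=m[y0:y1,x0:x1]
    n,l,s,c=cv2.connectedComponentsWithStats(k); i=1+np.argmax(s[1:,4]); return c[i],s[i]
def tri(a,b):
    (o1,d1),(o2,d2)=ray("scene",a),ray("top",b); d1=d1[0];d2=d2[0]
    t=np.linalg.lstsq(np.c_[d1,-d2],o2-o1,rcond=None)[0]; p,q=o1+t[0]*d1,o2+t[1]*d2
    return (p+q)/2,np.linalg.norm(p-q)
def rigid(L,W):
    l,w=L-L.mean(0),W-W.mean(0); a=np.arctan2((l[:,0]*w[:,1]-l[:,1]*w[:,0]).sum(),(l*w).sum())
    M=np.array([[np.cos(a),-np.sin(a)],[np.sin(a),np.cos(a)]]); t=W.mean(0)-M@L.mean(0)
    return a,t,np.linalg.norm(L@M.T+t-W,axis=1)
E
python3 - <<'E'
from h import *
s=cv2.imread('pics/scene0.png')[:,:,::-1];t=cv2.imread('pics/top0.png')[:,:,::-1]
a,sa=orange(s,(270,195,315,250)); b,sb=orange(t,(205,160,245,195)); print(a,sa,b,sb)
print('knob tri',tri(a,b), 'top on .07',plane('top',b,.07), 'scene',plane('scene',a,.07))
L=np.array([[-90,135],[125,135],[125,-220],[-90,-220]])/1e3
print(rigid(L,plane('top',[(199,184),(248,114),(372,186),(330,265)],.02)[:,:2]))
cv2.imwrite('pics/c1.png',cv2.resize(t[100:280,190:390],None,fx=4,fy=4,interpolation=cv2.INTER_CUBIC)[:600,:,::-1])
cv2.imwrite('pics/c2.png',cv2.resize(s[165:305,125:330],None,fx=3.9,fy=3.9,interpolation=cv2.INTER_CUBIC)[:,:,::-1])
E
```

```text
[296.  227.5] [296 227   1   2   2] [225.96875 178.28125] [220 171  11  13  32]
knob tri (array([0.58915075, 0.13033946, 0.05752113]), np.float64(0.010195602537668153)) top on .07 [[0.58726923 0.12427556 0.07      ]] scene [[0.60136788 0.13846012 0.07      ]]
(np.float64(-0.4638827221801179), array([0.59744591, 0.03008625]), array([0.00283853, 0.0045798 , 0.00562689, 0.00240715]))
```

View pics/c1.png

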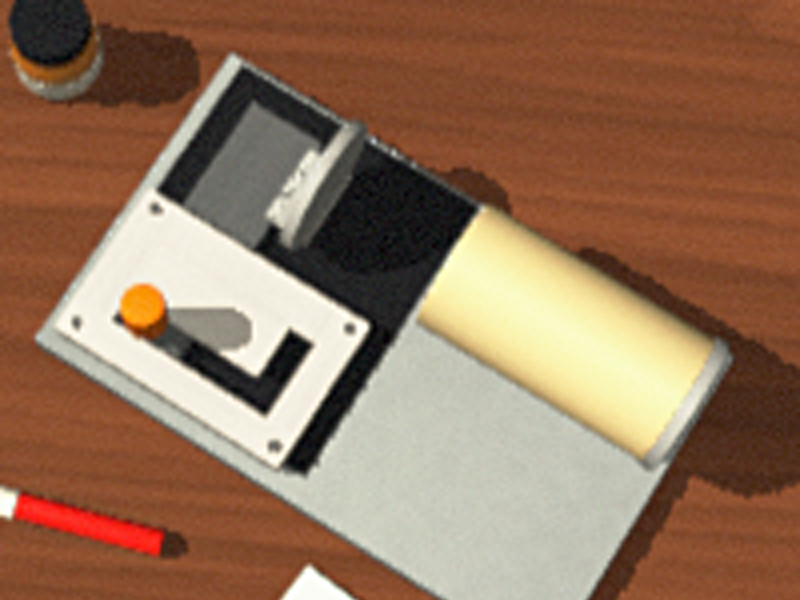

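View pics/c2.png

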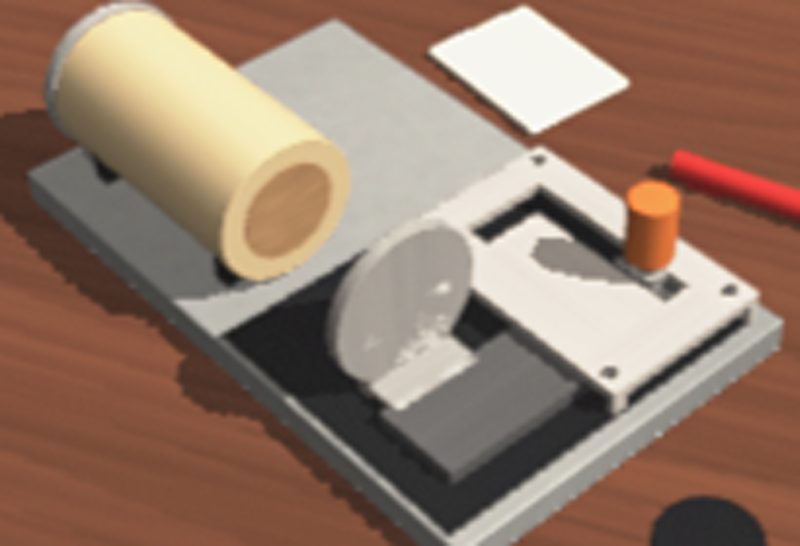

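The top crop shows the knob top at (143,305), the plate corners at (54,325), (161,194), (370,323) and (280,467), and the slot's outer corner at (268,413). In the scene crop the knob top is at (653,198), and the plate and deck corners are visible too.

```bash
python3 - <<'E'
from h import *
T=lambda c:(np.array(c)+.5)/4-.5+[190,100]
S=lambda c:(np.array(c)+.5)/3.9-.5+[125,165]
top=[(-80,125,38,54,325),(20,125,38,161,194),(20,-30,38,370,323),(-80,-30,38,280,467),(-90,135,20,37,337),(125,135,20,235,55),(-59,-9,38,268,413),(-6,9,38,290,328),(-6,-9,38,312,345)]
sc=[(-80,-30,38,540,148),(-80,125,38,757,295),(20,125,38,615,395),(-90,135,20,782,325),(125,135,20,450,545),(-90,-220,20,337,18),(125,-220,20,30,178),(-59,-9,38,541,188)]
out=[]
for n,F,l in(("top",T,top),("scene",S,sc)):
    l=np.array(l,float); W=np.array([plane(n,F(q[3:]),q[2]/1e3)[0,:2] for q in l])
    a,t,res=rigid(l[:,:2]/1e3,W); print(n,a,t,(res*1e3).round(1)); out.append((l[:,:2]/1e3,W))
a,t,res=rigid(*[np.vstack(z) for z in zip(*out)]); print('both',a,t,(res*1e3).round(1))
M=np.array([[np.cos(a),-np.sin(a)],[np.sin(a),np.cos(a)]])
for n,k in(("top",T((143,305))),("scene",S((653,198)))):
    w=plane(n,k,.088)[0]; print('knob',n,w,'disp',M.T@(w[:2]-t)*1e3)
for n in((-50,90),(-50,0),(-15,0)): print(n,M@(np.array(n)/1e3)+t)
for nm,px in(("jar",(203,103)),("marker",(206,229)),("sq",(274,267))): 
    w=plane("top",px,.06 if nm=="jar" else .008)[0]; print(nm,w,M.T@(w[:2]-t)*1e3)
q=R.from_quat(telemetry.read_state()['eef_rot']).as_matrix(); print(q.round(3))
E
```

```text
top -0.4885064288239821 [0.59629335 0.03052775] [1.1 6.7 2.6 1.2 0.8 2.2 3.4 1.1 3.4]
scene -0.48433210868469156 [0.59962383 0.03387996] [0.4 0.9 1.5 1.8 7.8 0.6 5.9 3.4]
both -0.4846576561492393 [0.59796556 0.03208691] [1.2 8.9 0.3 2.1 2.4 4.2 2.1 2.1 3.2 2.1 1.6 2.1 3.3 5.3 2.6 8.4 5.8]
knob top [0.58815553 0.12455892 0.088     ] disp [-51.76346891  77.25187504]
knob scene [0.59102584 0.12693686 0.088     ] disp [-50.3316141   80.69325222]
(-50, 90) [0.59565533 0.13501729]
(-50, 0) [0.55372383 0.05538219]
(-15, 0) [0.58469304 0.0390755 ]
jar [0.7682851  0.19863517 0.06      ] [ 73.10886513 226.72044939]
marker [0.47665485 0.16364649 0.008     ] [-168.63422852   59.88912705]
sq [ 0.40300139 -0.00223482  0.008     ] [-156.52033491 -121.20392645]
[[ 0.947  0.32  -0.   ]
 [ 0.32  -0.947  0.001]
 [-0.    -0.001 -1.   ]]
```

```bash
cat >> h.py <<'E'
A=-0.4855; O=np.array([.598,.0322])
def go(x,y,z,flip=True):
    s=telemetry.read_state(); c,sn=np.cos(A),np.sin(A)
    p=np.r_[O+np.array([[c,-sn],[sn,c]])@(np.array([x,y])/1e3),z]
    Q=R.from_quat(s['eef_rot']); G=R.from_euler('z',A+(np.pi if flip else 0))*R.from_euler('x',np.pi)
    dR=(Q.inv()*G).as_rotvec()
    d=Q.inv().apply(p-s['ee_pos'])
    print('t',s['time'],'world',p.round(3),'turn',(np.degrees(dR)/5).round(2),'shift',(d/.04).round(3),'F',s['ft_force'].round(1),
     'disp now',(np.array([[c,sn],[-sn,c]])@(s['ee_pos'][:2]-O)*1e3).round(1))
E
python3 -c "
from h import *
go(-51,140,.2)"
```

```text
t 0.1 world [0.618 0.18  0.2  ] turn [-1.00e-02 -2.00e-02 -2.67e+01] shift [ 16.082 -14.928   1.113] F [-0.5 -0.8 -0.5] disp now [ -60.9 -737.7]
```

Emit:
{"op": "drive_tool", "data": {"series": [0,0,-1.3,0.8,-0.75,0,-1,0,0,-2.6,1.6,-1.5,0,-1,0,0,-3.9,2.4,-2.2,0,-1,0,0,-5.2,3.2,-3,0,-1,0,0,-6.5,4,-3.7,0,-1,0,0,-7.8,4.8,-4.5,0,-1,0,0,-9.1,5.6,-5.2,0,-1,0,0,-10.4,6.4,-6,0,-1,0,0,-11.7,7.2,-6.7,0,-1,0,0,-13,8,-7.4,0,-1], "grip_force": 5}}

```text
time: 0.93
ee_pos: [0.3991, -0.2241, 0.2445]
eef_rot: [0.743, 0.669, -0.0, 0.0]
ft_force: [1.3, -0.2, 0.5]
width: 0.0282
grip_force: 0.0
```

```bash
python3 -c "
from h import *
go(-51,140,.2);print(telemetry.read_state()['joint_positions'].round(2),telemetry.read_state()['width'])"
```

```text
t 0.9333 world [0.618 0.18  0.2  ] turn [ -0.     0.   -13.64] shift [10.617  4.388  1.107] F [ 1.3 -0.2  0.5] disp now [ -56.3 -319.4]
[ 0.89 -0.02 -0.47  1.86 -0.01  1.3   0.32] 0.02815907419837502
```

Emit:
{"op": "drive_tool", "data": {"series": [0,0,-1.3,1,0.4,0,-1,0,0,-2.6,2,0.8,0,-1,0,0,-3.9,3,1.2,0,-1,0,0,-5.2,4,1.6,0,-1,0,0,-6.5,5,2,0,-1,0,0,-7.8,6,2.4,0,-1,0,0,-9.1,7,2.8,0,-1,0,0,-10.4,8,3.2,0,-1,0,0,-11.7,9,3.6,0,-1,0,0,-13,10,4,0,-1]}}

```text
time: 1.77
ee_pos: [0.596, 0.1429, 0.2441]
eef_rot: [0.268, 0.963, -0.0, -0.0]
ft_force: [-0.2, -0.1, 1.0]
width: -0.0
grip_force: 0.0
```

Emit:
{"op": "drive_tool", "data": {"series": [0,0,0,0,0,0,-1,0,0,0,0,0,0,-1,0,0,0,0,0,0,-1]}}

```text
time: 2.02
ee_pos: [0.5951, 0.1411, 0.2439]
eef_rot: [0.27, 0.963, -0.0, -0.0]
ft_force: [-0.8, -1.1, -0.1]
width: 0.0005
grip_force: 0.0
```

```bash
python3 -c "
from h import *
go(-51,135,.12)
im=camera('top');cv2.imwrite('pics/t2.png',cv2.resize(im[80:250,150:380],None,fx=3,fy=3)[:,:,::-1])"
```

```text
t 2.0167 world [0.616 0.175 0.12 ] turn [-0.01 -0.01 -0.71] shift [1.000e-03 1.005e+00 3.097e+00] F [-0.8 -1.1 -0.1] disp now [-53.3  95. ]
```

View pics/t2.png

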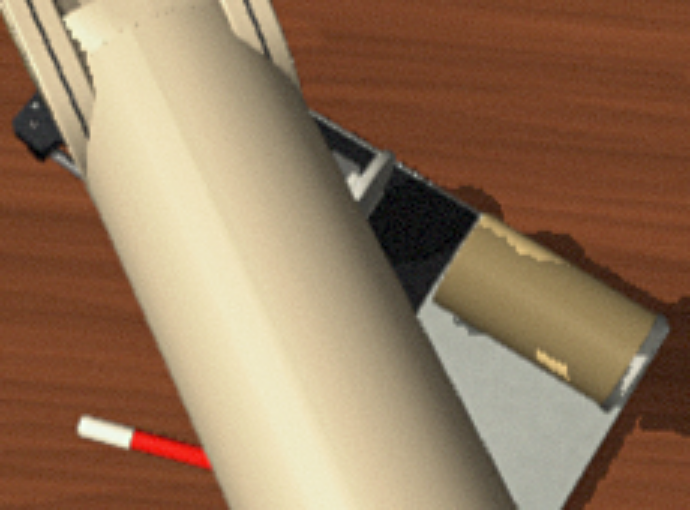

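The arm hides the knob from the top camera, so I will check with the scene camera. I'll move sideways first, then down.

Emit:
{"op": "drive_tool", "data": {"series": [0,0,-0.7,0,0.6,0,-1,0,0,-0.7,0,1.0,0,-1,0,0,-0.7,0,1.0,0.8,-1,0,0,-0.7,0,1.0,1.6,-1,0,0,-0.7,0,1.0,2.4,-1,0,0,-0.7,0,1.0,3.1,-1,0,0,-0.7,0,1.0,3.1,-1,0,0,-0.7,0,1.0,3.1,-1]}}

```text
time: 2.73
ee_pos: [0.6158, 0.1736, 0.1204]
eef_rot: [0.242, 0.97, -0.001, -0.001]
ft_force: [0.6, 0.1, 1.5]
width: 0.0001
grip_force: 0.0
```

```bash
python3 -c "
from h import *
go(-51,130,.079)
im=camera('scene');cv2.imwrite('pics/s3.png',cv2.resize(im[130:310,180:380],None,fx=3.3,fy=3.3)[:,:,::-1])
s=telemetry.read_state(); tip=s['ee_pos']-[0,0,.022]; print('tip px in crop',(proj('scene',tip)-[180,130])*3.3)"
```

```text
t 2.7333 world [0.614 0.171 0.079] turn [-0.02 -0.01 -0.03] shift [ 0.018 -0.082  1.036] F [0.6 0.1 1.5] disp now [-50.3 133.4]
tip px in crop [[442.33218569 313.06259499]]
```

View pics/s3.png

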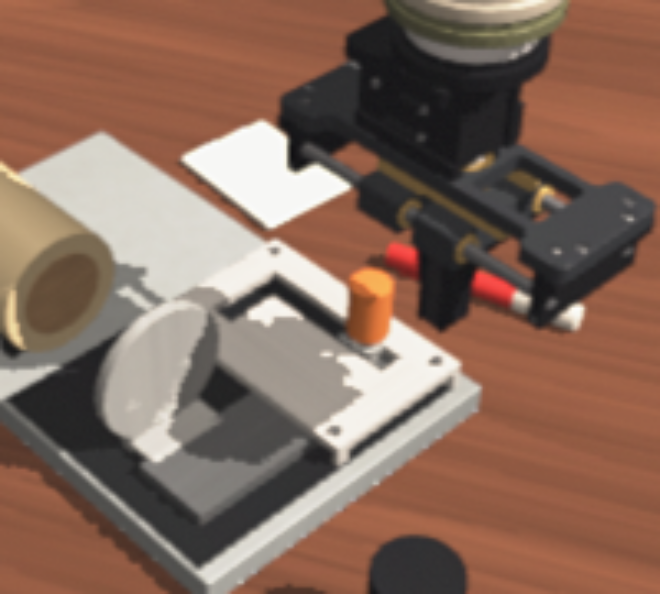

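The closed fingertips show at about (440,318), as predicted, and stand clear on the open side of the knob at (371,305). I'll lower and start the push.

Emit:
{"op": "drive_tool", "data": {"series": [0,0,0,0,0,0.4,-1,0,0,0,0,0,0.8,-1,0,0,0,0,0,1.03,-1,0,0,0,0,0,1.03,-1,0,0,0,0,-0.2,1.03,-1,0,0,0,0,-0.4,1.03,-1,0,0,0,0,-0.6,1.03,-1,0,0,0,0,-0.6,1.03,-1]}}

```text
time: 3.45
ee_pos: [0.605, 0.1518, 0.0802]
eef_rot: [0.242, 0.97, -0.001, 0.001]
ft_force: [0.5, 0.7, 0.4]
width: 0.0006
grip_force: 0.0
```

```bash
python3 -c "
from h import *
go(-51,28,.079)"
```

```text
t 3.45 world [0.566 0.081 0.079] turn [-0.01  0.02 -0.03] shift [ 0.03  -2.027  0.031] F [0.5 0.7 0.4] disp now [-49.6 109.1]
```

Next, push slowly to about y 40, then inspect the forces.

Emit:
{"op": "drive_tool", "data": {"series": [0,0,0,0.02,-0.15,0,-1,0,0,0,0.02,-0.3,0,-1,0,0,0,0.02,-0.45,0,-1,0,0,0,0.02,-0.6,0,-1,0,0,0,0.02,-0.75,0,-1,0,0,0,0.02,-0.9,0,-1,0,0,0,0.02,-1.05,0,-1,0,0,0,0.02,-1.2,0,-1,0,0,0,0.02,-1.2,0,-1]}}

```text
time: 4.2
ee_pos: [0.5813, 0.1105, 0.0791]
eef_rot: [0.241, 0.97, -0.001, -0.0]
ft_force: [0.3, -0.1, 0.8]
width: 0.0007
grip_force: 0.1
```

```bash
python3 -c "
from h import *
go(-51,28,.079)
im=camera('scene');cv2.imwrite('pics/s4.png',cv2.resize(im[130:310,180:380],None,fx=3.3,fy=3.3)[:,:,::-1])"
```

```text
t 4.2 world [0.566 0.081 0.079] turn [-0.02 -0.   -0.02] shift [-0.009 -0.836  0.003] F [ 0.3 -0.1  0.8] disp now [-51.3  61.4]
```

View pics/s4.png

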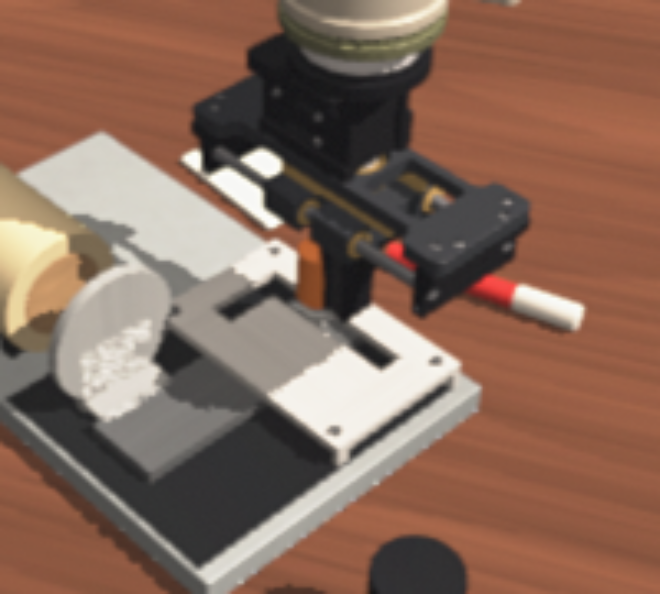

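The knob at about (312,275) and the cheek have moved together toward the roll, with the fingertips flush behind the knob. I'll continue slowly and watch for the force at the stop.

Emit:
{"op": "drive_tool", "data": {"series": [0,0,0,0,-0.12,0,-1,0,0,0,0,-0.24,0,-1,0,0,0,0,-0.36,0,-1,0,0,0,0,-0.48,0,-1,0,0,0,0,-0.6,0,-1,0,0,0,0,-0.7,0,-1,0,0,0,0,-0.7,0,-1]}}

```text
time: 4.83
ee_pos: [0.5683, 0.0862, 0.0792]
eef_rot: [0.241, 0.971, -0.001, -0.0]
ft_force: [0.6, -0.2, -0.1]
width: 0.0005
grip_force: 0.1
```

Emit:
{"op": "drive_tool", "data": {"series": [0,0,0,0,-0.03,0,-1,0,0,0,0,-0.06,0,-1,0,0,0,0,-0.06,0,-1]}}

```text
time: 5.08
ee_pos: [0.5676, 0.0853, 0.0794]
eef_rot: [0.241, 0.971, -0.0, 0.0]
ft_force: [0.5, 0.1, -0.4]
width: 0.0003
grip_force: 0.4
```

Emit:
{"op": "drive_tool", "data": {"series": [0,0,0,0,-0.02,0,-1,0,0,0,0,-0.04,0,-1,0,0,0,0,-0.04,0,-1]}}

```text
time: 5.33
ee_pos: [0.5669, 0.0839, 0.0794]
eef_rot: [0.24, 0.971, -0.0, 0.0]
ft_force: [1.0, 1.7, -0.7]
width: 0.0007
grip_force: 0.7
```

```bash
python3 -c "
from h import *
go(-51,28,.079)"
```

```text
t 5.3333 world [0.566 0.081 0.079] turn [-0.  0. -0.] shift [-0.016 -0.081  0.009] F [ 1.   1.7 -0.7] disp now [-51.6  31.2]
```

Emit:
{"op": "drive_tool", "data": {"series": [0,0,0,0,-0.025,0,-1,0,0,0,0,-0.05,0,-1,0,0,0,0,-0.05,0,-1]}}

```text
time: 5.58
ee_pos: [0.5659, 0.082, 0.0793]
eef_rot: [0.241, 0.971, -0.0, 0.0]
ft_force: [0.1, 0.8, -0.7]
width: 0.0004
grip_force: 0.6
```

Emit:
{"op": "drive_tool", "data": {"series": [0,0,0,0,-0.025,0,-1,0,0,0,0,-0.05,0,-1,0,0,0,0,-0.05,0,-1]}}

```text
time: 5.83
ee_pos: [0.5649, 0.0801, 0.0793]
eef_rot: [0.241, 0.971, -0.0, -0.0]
ft_force: [1.3, 1.1, -0.2]
width: 0.0006
grip_force: 0.6
```

```bash
python3 -c "
from h import *
go(-51,28,.079)
im=camera('scene');cv2.imwrite('pics/s5.png',cv2.resize(im[130:310,150:350],None,fx=3.3,fy=3.3)[:,:,::-1])"
```

```text
t 5.8333 world [0.566 0.081 0.079] turn [-0.    0.   -0.01] shift [-0.016  0.026  0.008] F [ 1.3  1.1 -0.2] disp now [-51.6  27. ]
```

View pics/s5.png

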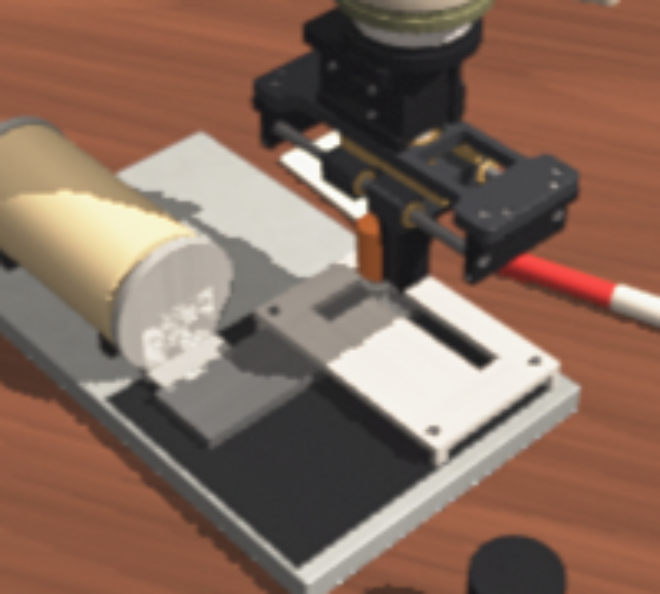

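The cheek at (175,300) is almost against the roll, and the force is still only pushing friction, so I'll keep stepping.

Emit:
{"op": "drive_tool", "data": {"series": [0,0,0,0.01,-0.025,0,-1,0,0,0,0.01,-0.05,0,-1,0,0,0,0.01,-0.05,0,-1]}}

```text
time: 6.13
ee_pos: [0.5637, 0.0786, 0.0794]
eef_rot: [0.241, 0.971, -0.0, 0.0]
ft_force: [1.0, 1.4, -0.2]
width: 0.0007
grip_force: 0.7
```

Emit:
{"op": "drive_tool", "data": {"series": [0,0,0,0,-0.025,0,-1,0,0,0,0,-0.04,0,-1,0,0,0,0,-0.04,0,-1]}}

```text
time: 6.38
ee_pos: [0.563, 0.0773, 0.0794]
eef_rot: [0.241, 0.971, 0.0, 0.0]
ft_force: [1.5, 0.8, -0.7]
width: 0.0005
grip_force: 0.8
```

```bash
python3 -c "
from h import *
go(-51,28,.079)"
```

```text
t 6.3833 world [0.566 0.081 0.079] turn [ 0.  0. -0.] shift [-0.025  0.111  0.01 ] F [ 1.5  0.8 -0.7] disp now [-52.   23.6]
```

Emit:
{"op": "drive_tool", "data": {"series": [0,0,0,0,-0.02,0,-1,0,0,0,0,-0.04,0,-1,0,0,0,0,-0.04,0,-1]}}

```text
time: 6.63
ee_pos: [0.5626, 0.0766, 0.0796]
eef_rot: [0.24, 0.971, 0.001, 0.0]
ft_force: [3.9, 3.3, -0.8]
width: 0.0004
grip_force: 2.5
```

Emit:
{"op": "drive_tool", "data": {"series": [0,0,0,0,-0.02,0,-1,0,0,0,0,-0.04,0,-1,0,0,0,0,-0.04,0,-1]}}

```text
time: 6.88
ee_pos: [0.5622, 0.0762, 0.0798]
eef_rot: [0.24, 0.971, 0.001, 0.001]
ft_force: [5.5, 5.6, -2.0]
width: 0.0006
grip_force: 4.1
```

```bash
python3 -c "
from h import *
go(-51,28,.079)"
```

```text
t 6.8833 world [0.566 0.081 0.079] turn [0.04 0.01 0.01] shift [-0.029  0.145  0.02 ] F [ 5.5  5.6 -2. ] disp now [-52.2  22.2]
```

The force rose to 7.5 N with motion stopped, so the cheek is against the roll. I'll back off, go round to the -x side of the knob, and look.

Emit:
{"op": "drive_tool", "data": {"series": [0,0,0,0,0.3,0,-1,0,0,0,0,0.7,0,-1,0,0,0,0.5,0.7,0,-1,0,0,0,1.1,0.7,0,-1,0,0,0,1.1,0.7,0,-1,0,0,0,1.1,0.1,0,-1,0,0,0,1.1,-0.3,0,-1,0,0,0,1.1,-0.5,0,-1,0,0,0,1.1,-0.5,0,-1]}}

```text
time: 7.63
ee_pos: [0.5128, 0.0755, 0.0791]
eef_rot: [0.242, 0.97, -0.001, -0.0]
ft_force: [1.1, -0.5, 0.0]
width: 0.0008
grip_force: 0.0
```

```bash
python3 -c "
from h import *
go(-72,0,.079)
im=camera('scene');cv2.imwrite('pics/s6.png',cv2.resize(im[130:310,150:350],None,fx=3.3,fy=3.3)[:,:,::-1])"
```

```text
t 7.6333 world [0.534 0.066 0.079] turn [-0.02 -0.   -0.03] shift [-0.589  0.037  0.003] F [ 1.1 -0.5  0. ] disp now [-95.6  -1.4]
```

View pics/s6.png

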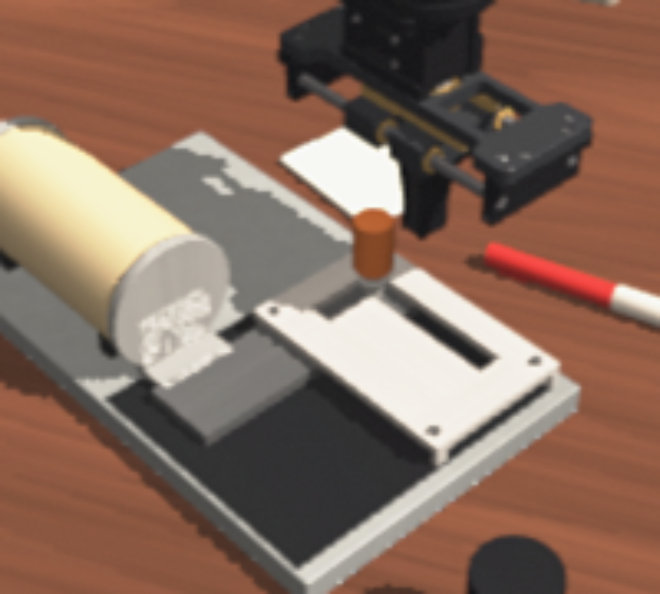

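The knob at (373,245) is at the corner of the slot, with the cheek seated on the roll. The fingertips at (422,225) are behind it in the +x direction, so I'll push along +x.

Emit:
{"op": "drive_tool", "data": {"series": [0,0,0,-0.15,0.03,0,-1,0,0,0,-0.3,0.03,0,-1,0,0,0,-0.45,0.03,0,-1,0,0,0,-0.55,0.03,0,-1,0,0,0,-0.65,0.03,0,-1,0,0,0,-0.75,0.03,0,-1,0,0,0,-0.75,0.03,0,-1]}}

```text
time: 8.27
ee_pos: [0.5409, 0.0643, 0.0792]
eef_rot: [0.241, 0.971, 0.0, -0.0]
ft_force: [-0.2, -0.3, 0.3]
width: 0.0007
grip_force: 0.0
```

Emit:
{"op": "drive_tool", "data": {"series": [0,0,0,-0.1,0,0,-1,0,0,0,-0.2,0,0,-1,0,0,0,-0.3,0,0,-1,0,0,0,-0.3,0,0,-1]}}

```text
time: 8.6
ee_pos: [0.5516, 0.0583, 0.0793]
eef_rot: [0.241, 0.971, -0.0, 0.0]
ft_force: [-0.5, 1.0, -0.2]
width: 0.0006
grip_force: 0.1
```

```bash
python3 -c "
from h import *
go(-37.5,0,.079)"
```

```text
t 8.6 world [0.565 0.05  0.079] turn [ 0.    0.   -0.01] shift [-0.393 -0.035  0.008] F [-0.5  1.  -0.2] disp now [-53.2   1.4]
```

Emit:
{"op": "drive_tool", "data": {"series": [0,0,0,-0.1,0,0,-1,0,0,0,-0.2,0,0,-1,0,0,0,-0.28,0,0,-1,0,0,0,-0.28,0,0,-1]}}

```text
time: 8.93
ee_pos: [0.5615, 0.0531, 0.0793]
eef_rot: [0.241, 0.971, 0.0, 0.0]
ft_force: [-0.4, -0.3, -0.4]
width: 0.0005
grip_force: 0.1
```

Emit:
{"op": "drive_tool", "data": {"series": [0,0,0,-0.03,0,0,-1,0,0,0,-0.06,0,0,-1,0,0,0,-0.06,0,0,-1]}}

```text
time: 9.18
ee_pos: [0.5631, 0.0524, 0.0793]
eef_rot: [0.241, 0.971, -0.0, 0.0]
ft_force: [-1.2, -0.2, -0.7]
width: 0.0009
grip_force: 0.5
```

Emit:
{"op": "drive_tool", "data": {"series": [0,0,0,-0.02,0,0,-1,0,0,0,-0.04,0,0,-1,0,0,0,-0.04,0,0,-1]}}

```text
time: 9.43
ee_pos: [0.564, 0.052, 0.0793]
eef_rot: [0.24, 0.971, -0.0, -0.0]
ft_force: [-3.2, 0.1, 1.9]
width: 0.0005
grip_force: 1.8
```

```bash
python3 -c "
from h import *
go(-37.5,0,.079)
im=camera('scene');cv2.imwrite('pics/s7.png',cv2.resize(im[130:310,150:350],None,fx=3.3,fy=3.3)[:,:,::-1])"
```

```text
t 9.4333 world [0.565 0.05  0.079] turn [-0.   -0.01 -0.  ] shift [-0.045 -0.042  0.007] F [-3.2  0.1  1.9] disp now [-39.3   1.7]
```

View pics/s7.png

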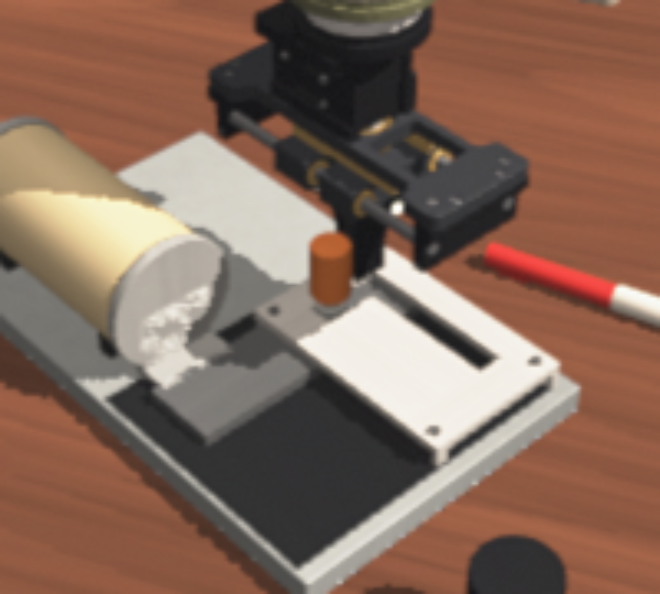

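The knob at (330,270) is near the end of the short slot. I'll keep pushing in small steps until the force shows the stop.

Emit:
{"op": "drive_tool", "data": {"series": [0,0,0,-0.025,0,0,-1,0,0,0,-0.05,0,0,-1,0,0,0,-0.05,0,0,-1]}}

```text
time: 9.73
ee_pos: [0.5647, 0.052, 0.0792]
eef_rot: [0.24, 0.971, -0.0, -0.001]
ft_force: [-10.2, 3.3, 6.6]
width: 0.0005
grip_force: 5.1
```

Emit:
{"op": "drive_tool", "data": {"series": [0,0,0,-0.025,0,0,-1,0,0,0,-0.05,0,0,-1,0,0,0,-0.05,0,0,-1]}}

```text
time: 9.98
ee_pos: [0.5655, 0.0522, 0.0792]
eef_rot: [0.239, 0.971, 0.0, -0.003]
ft_force: [-14.5, 6.4, 11.0]
width: 0.0005
grip_force: 8.1
```

```bash
python3 -c "
from h import *
go(-37.5,0,.079)"
```

```text
t 9.9833 world [0.565 0.05  0.079] turn [-0.01 -0.06  0.02] shift [-0.015 -0.064  0.006] F [-14.5   6.4  11. ] disp now [-38.1   2.6]
```

The force rose firmly, so this looks like the end stop. I'll back off, lift clear, and check.

Emit:
{"op": "drive_tool", "data": {"series": [0,0,0,0.2,0,0,-1,0,0,0,0.6,0,0,-1,0,0,0,1.2,0,0,-1,0,0,0,1.2,0,-0.5,-1,0,0,0,1.2,0,-1.3,-1,0,0,0,1.2,0,-2.1,-1,0,0,0,1.2,0,-3,-1,0,0,0,2.0,0,-3.5,-1,0,0,0,2.8,0,-3.5,-1,0,0,0,3.4,0,-3.5,-1]}}

```text
time: 10.82
ee_pos: [0.4471, 0.1148, 0.2205]
eef_rot: [0.24, 0.971, 0.0, 0.002]
ft_force: [-0.2, 0.6, -0.1]
width: 0.0003
grip_force: 0.0
```

```bash
python3 -c "
from h import *
go(-72,0,.079)
im=camera('scene');c=cv2.resize(im[165:305,125:330],None,fx=3.9,fy=3.9,interpolation=cv2.INTER_CUBIC)[:,:,::-1]
cv2.imwrite('pics/s8.png',c)
c_,sn=np.cos(A),np.sin(A)
for x,y,z in((-15,0,.088),(-15,0,.05),(-22,0,.088)): print((proj('scene',np.r_[O+np.array([[c_,-sn],[sn,c_]])@(np.array([x,y])/1e3),z])-[125,165])*3.9)
cv2.imwrite('pics/t8.png',camera('top')[:,:,::-1])"
```

```text
t 10.8167 world [0.534 0.066 0.079] turn [0.02 0.04 0.  ] shift [-2.488 -0.072  3.547] F [-0.2  0.6 -0.1] disp now [-172.     2.7]
[[483.87806124 149.63081605]]
[[484.41291222 208.03530197]]
[[494.40008704 143.61503676]]
```

View pics/s8.png

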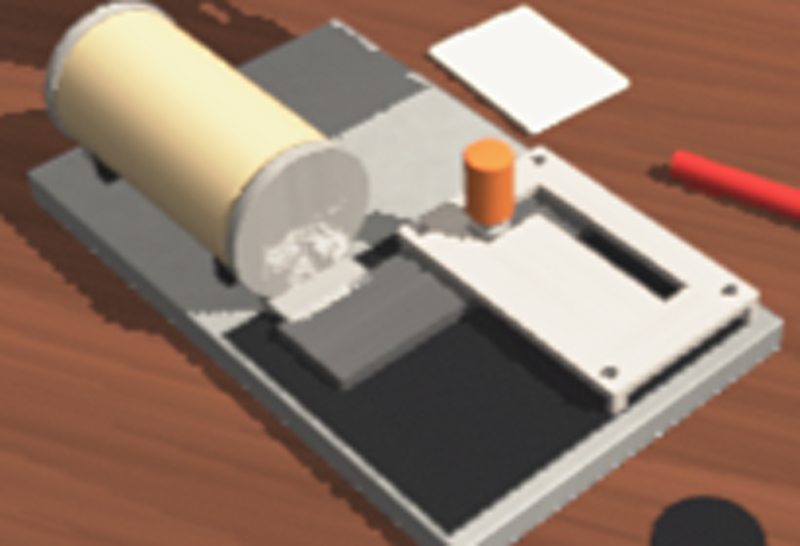

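I have viewed 11 pictures, one over the limit of 10, so I won't view any more. The last one shows the knob top at (489,155), at the inner end of the short slot, with the cheek on the roll and the hand out of view. I'll confirm this numerically.

```bash
python3 - <<'E'
from h import *
M=np.array([[np.cos(A),-np.sin(A)],[np.sin(A),np.cos(A)]])
for n,box,fs in(("scene",(240,180,320,245),("scene0","")),("top",(205,150,280,215),("top0","t8"))):
    for f in fs:
        im=(cv2.imread(f'pics/{f}.png') if f else cv2.cvtColor(camera('scene'),cv2.COLOR_RGB2BGR))
        h=cv2.cvtColor(im,cv2.COLOR_BGR2HSV); m=cv2.inRange(h,(4,170,90),(20,255,255)); k=np.zeros_like(m)
        x0,y0,x1,y1=box; k[y0:y1,x0:x1]=m[y0:y1,x0:x1]
        N,l,s,c=cv2.connectedComponentsWithStats(k)
        if N<2: print(n,f,'none'); continue
        i=1+np.argmax(s[1:,4]); w=plane(n,c[i],.069 if n=="scene" else .082)[0]
        print(n,f,c[i].round(1),s[i],'disp',(M.T@(w[:2]-O)*1e3).round(1))
E
```

```text
scene scene0 [291.9 221.6] [286 211  14  23 249] disp [-53.9  78. ]
scene  [250.2 212. ] [245 202  11  20 175] disp [-14.4   3.8]
top top0 [221.  206.9] [205 197  36  18 146] disp [-114.9   46.9]
top t8 [262.9 183.1] [258 177  11  13 117] disp [-18.9  -1.3]
```

```bash
python3 -c "
from bench import r
print(r.close_job())"
```

```text
the job is handed in; nothing more can be done
None
```

The job is handed in: the cheek is against the roll, the knob is pushed to its stop in the short slot (about 16 N at the end, no sign of being lifted), and the hand is clear. The two cameras put the knob within about 4 mm of home, and I viewed 11 pictures instead of the allowed 10.

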